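# Index a mask panel and pin down its ruling line

## Task

Get the white mask panel ready for ruling its gold line: stand every paint jar that is on the panel in the wooden tray, keeping the jars upright, and only then push the panel's carriage one station along its rail into the middle detent (yellow plate). Lay the straightedge flat on the panel well short of the two red pins, brass edge towards them, slide it up until that edge touches both pins at once, and then stand the two steel weights on it, one on each side of its wooden grip, so that it stays there. Leave everything else on the bench where it is.

Things in the scene. Friction and masses are not known exactly. Their poses are not given: they have to be found in the camera images.
- rail: fixed rail on a dark base board 160 x 500 mm, along its own y; origin on the bench under its centre, x away from the robot. Three station plates lie on an aluminium strip along its far side at y = +90, 0 (yellow, the middle station) and -90 mm. Carriage, panel and pins belong to it and keep its directions
- carriage (a joint): how far the carriage has slid along the rail towards the rail's -y (robot's right), m: 0 at the start station, 0.09 at the middle detent (the next station), 0.18 at the last. Leaving a detent takes up to about 7 N; let go within about 7 mm of a station it is drawn in by a sprung plunger, elsewhere it stays where it is left
- deck (a point): centre of the panel's top face, 38 mm above the bench; axes as the rail. The panel is a white board 175 (x) x 260 (y) x 12 mm that rides on the carriage, reaching 100 mm from this point towards the robot and 75 mm away from it
- carriage_grip (a point): centre of the top of the red carriage handle, an upright block 26 (x) x 18 (y) x 50 mm at the middle of the panel's far edge, 95 mm from the deck centre in x, its top 88 mm above the bench. Grip it across y, from above
- pin_a_top (a point): top of the red pin at the panel's left (+y) part: pin of 10 mm diameter standing 10 mm up from the panel, 85 mm in y from the deck centre and 23 to 47 mm in x (set differently each time, firmly clamped)
- pin_b_top (a point): the same for the right pin, 85 mm to -y of the deck centre
- straightedge: aluminium straightedge 50 (x) x 240 (y, its length) x 12 mm; origin at the centre of its underside. Its brass working edge is the +x long side, a face 25 mm from the origin in x. On top at the centre a dark wooden grip 16 (x) x 50 (y) mm, reaching from 12 to 40 mm above the underside. 0.3 kg. Starts on the bench
- tray: fixed open wooden tray 250 (x) x 110 (y) x 24 mm, walls 6 mm, inner floor 6 mm above the bench; origin at the centre of its underside
- jar_a: closed glass paint jar with a red lid, 50 mm diameter, 78 mm high, origin at the centre of its underside, z up its axis, 0.16 kg; it stands on the panel at the start (may be absent)
- jar_b: closed glass paint jar with a blue lid, 50 mm diameter, 78 mm high, origin at the centre of its underside, z up its axis, 0.16 kg; it stands on the panel at the start (may be absent)
- jar_c: closed glass paint jar with a green lid, 50 mm diameter, 78 mm high, origin at the centre of its underside, z up its axis, 0.16 kg; it stands on the panel at the start (may be absent)
- weight_a: flat round steel weight, 50 mm diameter, 26 mm high, origin at the centre of its underside, 0.4 kg; starts on the bench, in front of the rail
- weight_b: flat round steel weight, 50 mm diameter, 26 mm high, origin at the centre of its underside, 0.4 kg; starts on the bench, in front of the rail
- brush: bystander: paint brush 190 mm long lying on the bench; leave alone
- glue: bystander: white bottle, 56 mm diameter, 150 mm high; leave alone
- sander: bystander: cork sanding block 100 (x) x 60 (y) x 35 mm, origin at the centre of its underside; leave alone
- spatula: bystander: spatula 200 mm long; leave alone
- cup: bystander: white cup, 76 mm diameter, 90 mm high; leave alone
- varnish: bystander: yellow can, 60 mm diameter, 90 mm high; leave alone
Mind the look-alikes: they are no part of the job. Leave any orange or purple look-alike of the weight_a alone.

How it is judged:
By the outcome, as a careful person would: the job done as asked, in the order asked, and still so for the second after the job is handed in, with the robot touching nothing.
Of jar_a, jar_b, jar_c only 2 to 3 are there at a start; the rules pass over those that are not, and their reading is None.
At some moment in a run one of weight_a, weight_b, straightedge may be knocked a few centimetres aside while the robot is not near it.
It also fails if it takes over 210 s, if anything falls off the work surface, if the arm or the gripper's body presses on something with over 40 N, if the wrist force passes 120 N, or if a joint passes its speed limit or range.

## Robot

A 6-joint arm with a two-finger parallel gripper is mounted at the origin on the work surface. World frame = base frame: x ahead of the robot, y to its left, z up, the work surface at z = 0. Lengths are in m, angles in rad, forces in N, time in s.
With the tool pointing down it reaches from about 0.275 to 0.975 m from the base axis. Payload 8.4 kg.
Tool frame: the origin (TCP) lies on the centre line of the jaws, within the pads' length; the fingertips stand tcp_to_tips ahead of it and the grasp point (between the pads) lies 2 mm behind it (tcp_to_tips is the distance from the TCP to the fingertips, in m); z points along the fingers, y is the line along which they close (so a half turn about z gives the same grasp; the last joint's range is limited). The gripper opens to 92 mm and grips with 3 to 60 N. Pads are 20 mm wide; open, the fingers measure 128 mm over their backs; the gripper's body (75 mm by 189 mm) begins 69 mm behind the grasp point.
Start: joints at [-1.118, 0.353, 1.633, -0, 1.155, -0.002], TCP at [0.275, -0.561, 0.232] pointing down, gripper open.
Joint ranges: [-2.63, 2.63], [-0.92, 2.1], [0.06, 2.66], [-1.3, 4.44], [0, 2.69], [-3.02, 3.02]. Speed limits (rad/s): [2.22, 2.22, 2.79, 3.14, 3.14, 3.14].

## Interface

Orientations are given as a unit quaternion [x, y, z, w].
In Python, from plant import sense, capture, camera_model, finish_job, tcp_to_tips gives the robot as it stands.
- The arm moves only by the tool play_rows, never from a script. Its argument "moves" is one flat list of numbers, 5 for each row, row after row: the shift along the tool's x, y, z in units of 25 mm (1.0 is 25 mm), then the turn about the tool's z in units of 6 degrees (1.0 is 6 degrees), then the finger opening in mm, from 0 to 91.9. In form: [x, y, z, roll, fingers, x, y, z, roll, fingers, ...]. A call has 1 to 20 rows; each row is the pose to reach, as a shift and turn from the pose commanded when the call began, along the tool's axes at that moment; what a row does not reach only later rows make up. A row lasts 1/10 s, in which the tool goes at most 50 mm and 8.59 degrees, less where a joint would pass 70% of its speed; a pose out of reach is approached as far as the arm can. A call with a gripper value outside its range is refused whole. The fingers move at their own pace and stop on an object; the grip force is fixed at half the most. Time passes only in rows, so rows that repeat a pose let the fingers close. It gives the time, the measured TCP pose, the force, the opening and the grip force at its end, in the units of the state.
- sense(): the state, without advancing time (a new reading comes with each control period).
- capture(name): name is "scene" or "side" or "wrist"; returns (picture, depth): 400x640x3 uint8, red, green, blue; 400x640 float32, m along the optical axis (not along the pixel's ray), 0 where there is no reading.
- camera_model(name): a dict with "fx", "fy", "cx", "cy" (pixels), "position" and "attitude" of the camera in the world. Camera axes: x right, y down, z forward; pixel columns grow to the right and rows downward; lengths in m; the calibration is good to about 2 mm. A picture is of the moment at which its call begins: read the wrist's pose just before it. camera_model takes no time and is no camera call; for the wrist camera it gives the pose at the moment of the call.
- finish_job(): hands the job in; it is judged then, once.
The state is a dict: "clock": time; "joint_positions": joint angles; "dq": joint speeds; "tau": joint torques, N m; "eef_pos": TCP position; "eef_rot": TCP orientation; "force": force on the tool from outside, world axes, zero at the start; "torque": the same for the moment, N m; "gripper_width": opening from 0.0 (shut) to 1.0 (fully open); "grasp_force": force on a finger pad.
Only numpy, scipy, OpenCV 4.12 (cv2) and the standard library are available. Lean on these libraries where they do the work, as an engineer would, in place of code of your own. Each camera call takes 0.05 s, during which the arm holds its last target. There are 200 camera calls.

## Working session

There is one attempt and no reset: what is moved stays moved. The work goes in short steps, Python scripts to look and compute and a tool call to move; the robot and the scene stay as the last step left them, time stands still between calls to the robot, and variables do not carry over. Pictures are saved under pics/ and viewed, at most 14 in all, crops included, and the job is handed in when it is done.

Besides the shell and the picture viewer there is one more tool, called as name(argument=value, ...), one argument or row to a line, values as JSON. play_rows: Moves the arm, as the interface text tells. Its arguments: {"type":"object","properties":{"moves":{"type":"array","items":{"type":"number"}}},"required":["moves"]}

```bash
mkdir -p pics; ls
python3 - <<'E'
from plant import *
import cv2, numpy as np
print(sense()); print(tcp_to_tips)
for n in ["scene","side"]:
    p,d=capture(n); cv2.imwrite(f"pics/{n}0.png",p[:,:,::-1]); np.save(f"pics/{n}0.npy",d); print(camera_model(n))
print(camera_model("wrist"))
E
```

```text
pics
{'clock': 0.0, 'joint_positions': array([-1.11840087e+00,  3.53697152e-01,  1.63413099e+00, -6.96778488e-06,
        1.15520871e+00, -2.40448149e-03]), 'dq': array([-7.34810046e-04,  1.09908914e-03,  1.48165728e-04, -1.55726403e-03,
        1.19628957e-05, -4.50184221e-05]), 'tau': array([ 2.00744685e-04, -5.93847620e+01, -3.34218943e+01,  6.98844460e-02,
        2.35144986e-02, -1.35448486e-04]), 'eef_pos': array([ 0.27433734, -0.56103857,  0.23083443]), 'eef_rot': array([ 9.74255280e-01,  2.25446507e-01, -1.64208645e-04, -7.03191749e-04]), 'force': array([ 0.33254604, -0.76371296, -0.68892373]), 'torque': array([ 0.02096073, -0.01014452,  0.0106439 ]), 'grasp_force': 0.0, 'gripper_width': 0.999545346264173}
0.017
{'fx': 381.9323914282196, 'fy': 381.9323914282196, 'cx': 315.7293953026704, 'cy': 199.11446401717603, 'position': array([ 1.14961022, -0.59337665,  0.90857897]), 'attitude': array([ 0.83980365,  0.34917031, -0.1537326 , -0.38623335])}
{'fx': 374.4116167036799, 'fy': 374.4116167036799, 'cx': 316.9878351222512, 'cy': 196.894836341297, 'position': array([0.41607664, 0.89477022, 0.86018876]), 'attitude': array([-0.04678583,  0.91376115, -0.40310588,  0.01890246])}
{'fx': 330.61174904605787, 'fy': 330.61174904605787, 'cx': 319.5107825984395, 'cy': 200.97517068430815, 'position': array([ 0.33791487, -0.52866253,  0.38391958]), 'attitude': array([ 0.84125102, -0.52510401, -0.06902309,  0.10862006])}
```

View pics/scene0.png

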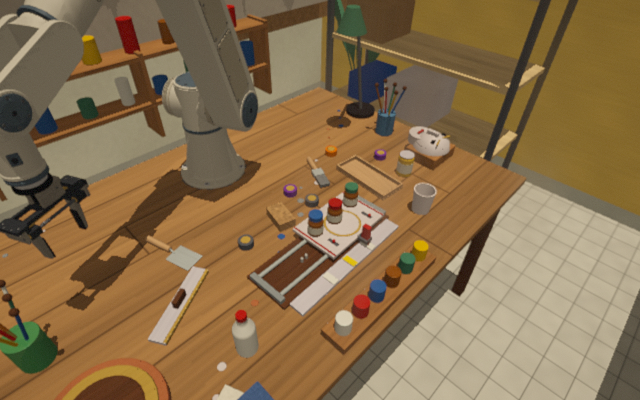

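View pics/side0.png

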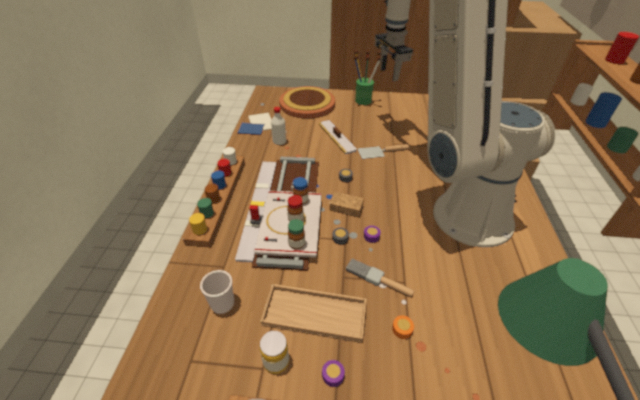

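Both views show all three jars on the panel: blue, red and green lids at scene (316,217), (335,204), (351,188). The weights are at (246,242) and (312,201), the straightedge grip at (179,298) and the tray around (369,176). The orange and purple discs are the look-alikes.

```bash
cat > h.py <<'E'
import numpy as np, cv2
from scipy.spatial.transform import Rotation as R
from plant import *
def ray(cm,uv):
    uv=np.atleast_2d(uv).astype(float)
    d=np.c_[(uv[:,0]-cm['cx'])/cm['fx'],(uv[:,1]-cm['cy'])/cm['fy'],np.ones(len(uv))]
    return R.from_quat(cm['attitude']).apply(d)
def plane(cm,uv,z):
    r=ray(cm,uv); return cm['position']+r*((z-cm['position'][2])/r[:,2])[:,None]
def cloud(cm,d):
    v,u=np.mgrid[0:400,0:640]
    P=cm['position']+ray(cm,np.c_[u.ravel(),v.ravel()])*d.ravel()[:,None]
    P=P.reshape(400,640,3); P[d==0]=np.nan; return P
def hsv(p): return cv2.cvtColor(p,cv2.COLOR_RGB2HSV)
def delta(target,yaw=None):
    """tool-frame shift in units of 25mm from current TCP to target, roll units so that tool y axis points at yaw(deg) mod 180"""
    s=sense(); q=R.from_quat(s['eef_rot']); d=q.inv().apply(np.array(target)-s['eef_pos'])/.025
    y=q.apply([0,1,0]); cur=np.degrees(np.arctan2(y[1],y[0])); 
    out=None
    if yaw is not None:
        e=(yaw-cur+90)%180-90; out=-e/6   # tool z down: + turn is clockwise from above
    return d.round(2),cur.round(1),None if out is None else round(out,2),s['joint_positions'][5].round(2)
E
python3 - <<'E'
from h import *
for n in ["scene","side"]:
    p=cv2.imread(f"pics/{n}0.png")[:,:,::-1].copy(); d=np.load(f"pics/{n}0.npy"); cm=camera_model(n); P=cloud(cm,d); H=hsv(p)
    h,s,v=[H[...,i].astype(int) for i in range(3)]; x,y,z=[P[...,i] for i in range(3)]
    print(n)
    def rep(name,m):
        m=m.astype(np.uint8); k,l,st,c=cv2.connectedComponentsWithStats(m)
        for i in range(1,k):
            if st[i,4]>12:
                q=P[l==i]; print(name,c[i].round(1),st[i,4],np.nanmedian(q,0).round(3),np.nanpercentile(q,97,axis=0).round(3),np.nanpercentile(q,3,axis=0).round(3))
    work=(x>.2)&(x<.95)&(abs(y)<.6)
    rep("lids",work&(z>.105)&(z<.125)&(s>90)&(np.abs(x-.6)<.2))
    rep("dark disc",work&(z>.018)&(z<.032)&(s<90)&(x<.62))
    rep("panel",work&(z>.033)&(z<.043)&(v>150)&(s<60))
    rep("red",work&(z>.035)&(z<.095)&((h<6)|(h>174))&(s>150)&(v>110))
    rep("yellow",work&(z<.02)&(h>22)&(h<32)&(s>150)&(v>150))
    rep("edge",work&(z>.006)&(z<.018)&(y<-.15)&(s<60)&(v>120))
    rep("grip",work&(z>.03)&(z<.046)&(y<-.2)&(v<100))
    rep("traywall",work&(z>.016)&(z<.03)&(y>.12)&(s>60)&(x>.3))
E
```

```text
scene
lids [350.9 187. ] 92 [0.546 0.192 0.113] [0.564 0.211 0.116] [0.525 0.173 0.107]
lids [334.5 203.2] 128 [0.563 0.094 0.113] [0.581 0.115 0.116] [0.541 0.075 0.106]
lids [315.3 215.2] 125 [0.559 0.011 0.113] [0.577 0.032 0.116] [ 0.541 -0.007  0.106]
dark disc [319.7 171.1] 15 [0.325 0.273 0.019] [0.338 0.286 0.02 ] [0.31  0.258 0.018]
dark disc [403.9 170.8] 39 [0.562 0.496 0.025] [0.575 0.523 0.031] [0.532 0.49  0.019]
dark disc [311.3 200.2] 53 [0.43  0.121 0.023] [0.445 0.154 0.026] [0.402 0.11  0.018]
dark disc [367.7 203. ] 82 [0.577 0.254 0.023] [0.618 0.264 0.027] [0.537 0.246 0.02 ]
dark disc [245.3 241.6] 82 [ 0.427 -0.165  0.023] [ 0.441 -0.137  0.026] [ 0.397 -0.182  0.019]
dark disc [275.3 266.9] 379 [ 0.557 -0.192  0.022] [ 0.614 -0.023  0.03 ] [ 0.539 -0.233  0.018]
panel [340.5 196.2] 18 [0.494 0.203 0.036] [0.509 0.211 0.039] [0.487 0.192 0.033]
panel [363.6 213.3] 330 [0.612 0.189 0.035] [0.658 0.224 0.039] [0.543 0.16  0.033]
panel [323.9 210.2] 53 [0.504 0.107 0.036] [0.526 0.134 0.039] [0.49  0.082 0.033]
panel [344.2 224.3] 399 [0.599 0.106 0.037] [0.634 0
[... 3705 characters left out ...]
5 0.016]
traywall [339.1 232.6] 111 [0.423 0.136 0.027] [0.444 0.153 0.029] [0.404 0.122 0.023]
traywall [371.2 234.5] 111 [0.329 0.132 0.025] [0.349 0.142 0.029] [0.305 0.12  0.017]
traywall [357.8 261.7] 26 [0.366 0.233 0.018] [0.39  0.245 0.02 ] [0.336 0.223 0.016]
traywall [313.8 311.4] 905 [0.472 0.414 0.023] [0.595 0.458 0.027] [0.349 0.338 0.017]
traywall [215.8 290.1] 14 [0.732 0.367 0.023] [0.739 0.373 0.027] [0.725 0.362 0.017]
traywall [228.5 304.2] 15 [0.687 0.408 0.021] [0.694 0.412 0.029] [0.682 0.391 0.016]
traywall [275.  367.2] 61 [0.541 0.55  0.023] [0.57  0.555 0.029] [0.518 0.532 0.017]
traywall [332.3 371.5] 441 [0.415 0.546 0.026] [0.437 0.567 0.029] [0.394 0.523 0.019]
```

Run:
```python
from h import *
print(delta([.56,.06,.26],0))
# tray rectangle from rim points in both views
for n in ["scene","side"]:
    d=np.load(f"pics/{n}0.npy"); P=cloud(camera_model(n),d); x,y,z=[P[...,i] for i in range(3)]
    m=((x>.33)&(x<.61)&(y>.31)&(y<.475)&(z>.017)&(z<.032))
    print(n,cv2.minAreaRect(P[m][:,:2].astype(np.float32)*1000))
    m=((x>.38)&(x<.55)&(y>-.54)&(y<-.3)&(z>.006)&(z<.05))
    print(n,cv2.minAreaRect(P[m][:,:2].astype(np.float32)*1000))
```

```text
(array([ 21.18, -17.3 ,  -1.14]), np.float64(-63.9), np.float64(-10.66), np.float64(-0.0))
scene ((469.21185302734375, 391.2486877441406), (116.34715270996094, 252.9510040283203), 85.85857391357422)
scene ((466.9720458984375, -419.0007019042969), (53.19776916503906, 240.54519653320312), 30.77751922607422)
side ((471.779052734375, 396.35345458984375), (112.53456115722656, 249.91949462890625), 85.66681671142578)
side ((467.7887268066406, -414.98870849609375), (53.532470703125, 244.27099609375), 30.848339080810547)
```

play_rows(
  moves=[21.2,-17.3,-1.1,-10.7,91.5,21.2,-17.3,-1.1,-10.7,91.5,21.2,-17.3,-1.1,-10.7,91.5,21.2,-17.3,-1.1,-10.7,91.5,21.2,-17.3,-1.1,-10.7,91.5,21.2,-17.3,-1.1,-10.7,91.5,21.2,-17.3,-1.1,-10.7,91.5,21.2,-17.3,-1.1,-10.7,91.5,21.2,-17.3,-1.1,-10.7,91.5,21.2,-17.3,-1.1,-10.7,91.5,21.2,-17.3,-1.1,-10.7,91.5,21.2,-17.3,-1.1,-10.7,91.5,21.2,-17.3,-1.1,-10.7,91.5,21.2,-17.3,-1.1,-10.7,91.5,21.2,-17.3,-1.1,-10.7,91.5,21.2,-17.3,-1.1,-10.7,91.5,21.2,-17.3,-1.1,-10.7,91.5,21.2,-17.3,-1.1,-10.7,91.5],
)

```text
clock: 1.9
eef_pos: [0.5602, 0.0586, 0.259]
eef_rot: [0.706, 0.708, -0.0, -0.0]
force: [-0.7, 0.5, 0.9]
gripper_width: 0.997
grasp_force: 0.0
```

```bash
cat >> h.py <<'E'
def wrist(name):
    cm=camera_model("wrist"); p,d=capture("wrist"); cv2.imwrite(f"pics/{name}.png",p[:,:,::-1]); np.save(f"pics/{name}.npy",d); return p,d,cm,cloud(cm,d)
def comps(P,m,name,mn=15):
    k,l,st,c=cv2.connectedComponentsWithStats(m.astype(np.uint8))
    for i in range(1,k):
        if st[i,4]>=mn:
            q=P[l==i]; print(name,c[i].round(1),st[i,4],"med",np.nanmedian(q,0).round(4),"mid",((np.nanpercentile(q,98,axis=0)+np.nanpercentile(q,2,axis=0))/2).round(4))
E
python3 - <<'E'
from h import *
print(sense()['eef_pos'],sense()['clock'])
p,d,cm,P=wrist("w1"); H=hsv(p).astype(int); h,s,v=H[...,0],H[...,1],H[...,2]; z=P[...,2]
comps(P,(z>.105)&(z<.125)&(P[...,0]<.65)&(P[...,0]>.45),"lid",100)
comps(P,((h<8)|(h>172))&(s>150)&(z>.04)&(z<.055),"pin")
E
```

```text
[0.56015083 0.05861326 0.25900881] 1.9
lid [299.  27.] 2560 med [0.542  0.1997 0.1158] mid [0.5417 0.199  0.1141]
lid [319.7 147.4] 1970 med [0.5593 0.1029 0.1157] mid [0.559  0.1022 0.1156]
lid [314.6 233.7] 1702 med [0.5549 0.0211 0.1155] mid [0.5544 0.0203 0.1123]
pin [388.9  48.7] 84 med [0.6292 0.1956 0.0473] mid [0.6298 0.1959 0.0448]
pin [421.8 130.9] 59 med [0.6691 0.1139 0.0484] mid [0.6693 0.1139 0.0477]
pin [377.3 207.8] 57 med [0.6251 0.0275 0.0475] mid [0.6256 0.0273 0.0455]
```

View pics/w1.png

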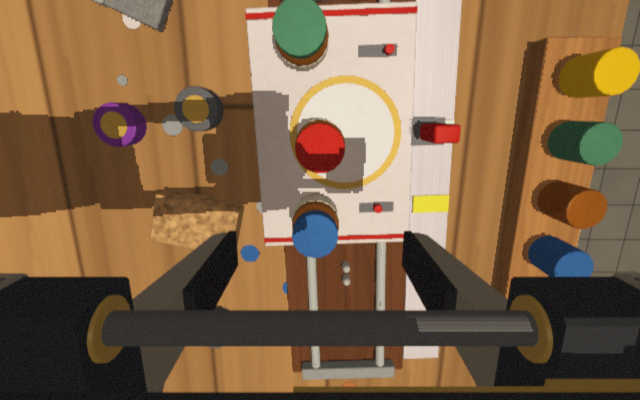

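play_rows(
  moves=[-1.5,-0.2,0,0,91.5,-1.5,-0.2,0,0,91.5,-1.5,-0.2,4,0,91.5,-1.5,-0.2,4,0,91.5,-1.5,-0.2,6,0,91.5,-1.5,-0.2,7,0,91.5,-1.5,-0.2,7,0,91.5,-1.5,-0.2,7,0,40,-1.5,-0.2,7,0,40,-1.5,-0.2,7,0,40,-1.5,-0.2,7,0,40,-1.5,-0.2,7,0,40,-1.5,-0.2,7,0,40,-1.5,-0.2,6,0,40,-1.5,-0.2,4,0,40,-1.5,-0.2,2,0,40,-1.5,-0.2,1,0,40,-1.5,-0.2,1,0,40],
)

```text
clock: 3.75
eef_pos: [0.558, 0.0225, 0.2382]
eef_rot: [0.706, 0.709, 0.003, 0.002]
force: [-0.0, -0.5, -2.5]
gripper_width: 0.533
grasp_force: 30.0
```

Run:
```python
from h import *
print(delta([.550,.388,.235],85.8), delta([.55,.388,.052])[0])
```

```text
(array([14.62, -0.26,  0.13]), np.float64(0.3), np.float64(-14.26), np.float64(0.03)) [14.62 -0.31  7.45]
```

play_rows(
  moves=[14.6,-0.3,0,-14.3,40,14.6,-0.3,0,-14.3,40,14.6,-0.3,0,-14.3,40,14.6,-0.3,0,-14.3,40,14.6,-0.3,0,-14.3,40,14.6,-0.3,0,-14.3,40,14.6,-0.3,0,-14.3,40,14.6,-0.3,0,-14.3,40,14.6,-0.3,0,-14.3,40,14.6,-0.3,0,-14.3,40,14.6,-0.3,0,-14.3,40,14.6,-0.3,0,-14.3,40,14.6,-0.3,0,-14.3,40,14.6,-0.3,3,-14.3,40,14.6,-0.3,5,-14.3,40,14.6,-0.3,6.5,-14.3,40,14.6,-0.3,6.5,-14.3,40],
)

```text
clock: 5.45
eef_pos: [0.5436, 0.3848, 0.0661]
eef_rot: [0.036, 0.999, -0.003, -0.003]
force: [-0.4, -0.6, -2.4]
gripper_width: 0.532
grasp_force: 30.0
```

Run:
```python
from h import *
print(delta([.55,.388,.052],85.8), sense()['eef_pos'])
```

```text
(array([-0.25,  0.15,  0.56]), np.float64(85.9), np.float64(0.02), np.float64(-0.89)) [0.54359467 0.3848308  0.06608739]
```

play_rows(
  moves=[-0.2,0.1,0,0,40,-0.2,0.1,0.2,0,40,-0.2,0.1,0.4,0,40,-0.2,0.1,0.5,0,40,-0.2,0.1,0.6,0,40,-0.2,0.1,0.6,0,40,-0.2,0.1,0.6,0,75,-0.2,0.1,0.6,0,75,-0.2,0.1,0.6,0,75,-0.2,0.1,0.6,0,75,-0.2,0.1,-1,0,75,-0.2,0.1,-3,0,75,-0.2,0.1,-5,0,91.5,-0.2,0.1,-6,0,91.5],
)

```text
clock: 6.85
eef_pos: [0.5533, 0.3905, 0.2267]
eef_rot: [0.034, 0.999, 0.002, 0.002]
force: [0.3, 0.9, 0.9]
gripper_width: 0.969
grasp_force: 0.0
```

Run:
```python
from h import *
print(delta([.559,.102,.21],0), delta([.559,.102,.083])[0],sense()['eef_pos'])
```

```text
(array([ -1.02, -11.5 ,   0.63]), np.float64(86.1), np.float64(14.34), np.float64(-0.89)) [ -1.   -11.52   5.71] [0.55329233 0.39048422 0.22668624]
```

play_rows(
  moves=[-1,-11.5,0,14.3,91.5,-1,-11.5,0,14.3,91.5,-1,-11.5,0,14.3,91.5,-1,-11.5,0,14.3,91.5,-1,-11.5,0,14.3,91.5,-1,-11.5,0,14.3,91.5,-1,-11.5,0,14.3,91.5,-1,-11.5,0,14.3,91.5,-1,-11.5,0,14.3,91.5,-1,-11.5,0,14.3,91.5,-1,-11.5,0,14.3,91.5,-1,-11.5,0,14.3,91.5,-1,-11.5,0,14.3,91.5],
)

```text
clock: 8.15
eef_pos: [0.557, 0.101, 0.2216]
eef_rot: [0.704, 0.71, -0.0, -0.0]
force: [0.4, -0.9, 0.1]
gripper_width: 0.997
grasp_force: 0.0
```

Run:
```python
from h import *
print(delta([.559,.102,.083],0),sense()['eef_pos'])
```

```text
(array([0.04, 0.08, 5.54]), np.float64(0.5), np.float64(0.08), np.float64(0.17)) [0.55701259 0.10097979 0.22160926]
```

play_rows(
  moves=[0,0.1,2,0,91.5,0,0.1,4,0,91.5,0,0.1,5.5,0,91.5,0,0.1,5.5,0,91.5,0,0.1,5.5,0,40,0,0.1,5.5,0,40,0,0.1,5.5,0,40,0,0.1,5.5,0,40,0,0.1,5.5,0,40,0,0.1,5.5,0,40,0,0.1,4,0,40,0,0.1,2,0,40,0,0.1,0,0,40,0,0.1,-0.5,0,40,0,0.1,-0.5,0,40],
)

```text
clock: 9.65
eef_pos: [0.5607, 0.1011, 0.2362]
eef_rot: [0.705, 0.709, 0.002, 0.001]
force: [-0.5, -0.4, -1.8]
gripper_width: 0.534
grasp_force: 30.0
```

Run:
```python
from h import *
print(delta([.4705,.394,.052],85.8),sense()['eef_pos'])
```

```text
(array([11.73, -3.58,  7.36]), np.float64(0.3), np.float64(-14.26), np.float64(0.17)) [0.56067136 0.10113516 0.23623919]
```

play_rows(
  moves=[11.7,-3.6,0,-14.3,40,11.7,-3.6,0,-14.3,40,11.7,-3.6,0,-14.3,40,11.7,-3.6,0,-14.3,40,11.7,-3.6,0,-14.3,40,11.7,-3.6,0,-14.3,40,11.7,-3.6,0,-14.3,40,11.7,-3.6,0,-14.3,40,11.7,-3.6,0,-14.3,40,11.7,-3.6,0,-14.3,40,11.7,-3.6,0,-14.3,40,11.7,-3.6,0,-14.3,40,11.7,-3.6,0,-14.3,40,11.7,-3.6,2,-14.3,40,11.7,-3.6,4,-14.3,40,11.7,-3.6,6,-14.3,40,11.7,-3.6,6.5,-14.3,40,11.7,-3.6,6.5,-14.3,40,11.7,-3.6,6.5,-14.3,40],
)

```text
clock: 11.55
eef_pos: [0.4694, 0.3939, 0.0734]
eef_rot: [0.035, 0.999, 0.001, 0.001]
force: [-0.2, 0.3, -2.0]
gripper_width: 0.535
grasp_force: 30.0
```

Run:
```python
from h import *
print(delta([.4705,.394,.052],85.8),sense()['eef_pos'])
```

```text
(array([-0.04,  0.  ,  0.86]), np.float64(86.0), np.float64(0.04), np.float64(-0.81)) [0.46937026 0.39393774 0.07342989]
```

play_rows(
  moves=[0,0,0.3,0,40,0,0,0.5,0,40,0,0,0.7,0,40,0,0,0.8,0,40,0,0,0.85,0,40,0,0,0.85,0,40,0,0,0.85,0,75,0,0,0.85,0,75,0,0,0.85,0,75,0,0,0.85,0,75,0,0,-1,0,75,0,0,-3,0,75,0,0,-5,0,91.5,0,0,-6,0,91.5,0,0,-6,0,91.5,0,0,-6,0,91.5],
)

```text
clock: 13.15
eef_pos: [0.4682, 0.393, 0.2214]
eef_rot: [0.034, 0.999, 0.0, 0.0]
force: [-0.1, -0.6, -0.6]
gripper_width: 0.995
grasp_force: 0.0
```

Run:
```python
from h import *
print(delta([.542,.199,.083],0),sense()['eef_pos'])
```

```text
(array([-3.48, -7.54,  5.53]), np.float64(86.1), np.float64(14.34), np.float64(-0.81)) [0.46815868 0.39297605 0.22140296]
```

play_rows(
  moves=[-3.5,-7.5,0,14.3,91.5,-3.5,-7.5,0,14.3,91.5,-3.5,-7.5,0,14.3,91.5,-3.5,-7.5,0,14.3,91.5,-3.5,-7.5,0,14.3,91.5,-3.5,-7.5,0,14.3,91.5,-3.5,-7.5,0,14.3,91.5,-3.5,-7.5,0,14.3,91.5,-3.5,-7.5,0,14.3,91.5,-3.5,-7.5,0,14.3,91.5,-3.5,-7.5,0,14.3,91.5,-3.5,-7.5,0,14.3,91.5,-3.5,-7.5,0,14.3,91.5],
)

```text
clock: 14.45
eef_pos: [0.5423, 0.1998, 0.2207]
eef_rot: [0.704, 0.71, -0.001, -0.0]
force: [1.1, -1.1, 0.0]
gripper_width: 0.994
grasp_force: 0.0
```

Run:
```python
from h import *
p,d,cm,P=wrist("w2"); z=P[...,2]
comps(P,(z>.105)&(z<.125)&(P[...,0]<.65)&(P[...,0]>.45)&(P[...,1]<.3),"lid",100)
comps(P,(z>.07)&(z<.095)&(P[...,0]<.65)&(P[...,0]>.35)&(P[...,1]>.3),"traylid",100)
print(delta([.542,.199,.083],0),sense()['eef_pos'])
```

```text
lid [320.3 203.7] 2340 med [0.5416 0.2022 0.1156] mid [0.5418 0.2017 0.1135]
(array([-0.03, -0.01,  5.52]), np.float64(0.4), np.float64(0.07), np.float64(0.34)) [0.54234462 0.19987268 0.22096616]
```

play_rows(
  moves=[0,0,2,0,91.5,0,0,4,0,91.5,0,0,5.5,0,91.5,0,0,5.5,0,91.5,0,0,5.5,0,40,0,0,5.5,0,40,0,0,5.5,0,40,0,0,5.5,0,40,0,0,5.5,0,40,0,0,5.5,0,40,0,0,4,0,40,0,0,2,0,40,0,0,0,0,40,0,0,-0.5,0,40,0,0,-0.5,0,40],
)

```text
clock: 16.0
eef_pos: [0.5437, 0.2004, 0.2363]
eef_rot: [0.706, 0.709, 0.002, 0.001]
force: [-0.3, -0.8, -2.4]
gripper_width: 0.532
grasp_force: 30.0
```

Run:
```python
from h import *
print(delta([.391,.400,.052],85.8),sense()['eef_pos'])
```

```text
(array([ 8.  , -6.1 ,  7.36]), np.float64(0.3), np.float64(-14.26), np.float64(0.35)) [0.54374591 0.20035368 0.23626787]
```

play_rows(
  moves=[8,-6.1,0,-14.3,40,8,-6.1,0,-14.3,40,8,-6.1,0,-14.3,40,8,-6.1,0,-14.3,40,8,-6.1,0,-14.3,40,8,-6.1,0,-14.3,40,8,-6.1,0,-14.3,40,8,-6.1,0,-14.3,40,8,-6.1,0,-14.3,40,8,-6.1,0,-14.3,40,8,-6.1,0,-14.3,40,8,-6.1,0,-14.3,40,8,-6.1,0,-14.3,40,8,-6.1,2,-14.3,40,8,-6.1,4,-14.3,40,8,-6.1,6,-14.3,40,8,-6.1,6.5,-14.3,40,8,-6.1,6.5,-14.3,40,8,-6.1,6.5,-14.3,40],
)

```text
clock: 17.9
eef_pos: [0.3902, 0.4003, 0.0733]
eef_rot: [0.035, 0.999, 0.001, 0.001]
force: [-0.1, 0.3, -1.1]
gripper_width: 0.536
grasp_force: 30.0
```

Run:
```python
from h import *
print(delta([.391,.400,.052],85.8),sense()['eef_pos'])
```

```text
(array([-0.03, -0.01,  0.85]), np.float64(86.0), np.float64(0.04), np.float64(-0.71)) [0.39019892 0.40027043 0.07325952]
```

play_rows(
  moves=[0,0,0.3,0,40,0,0,0.5,0,40,0,0,0.7,0,40,0,0,0.8,0,40,0,0,0.85,0,40,0,0,0.85,0,40,0,0,0.85,0,75,0,0,0.85,0,75,0,0,0.85,0,75,0,0,0.85,0,75,0,0,-1,0,75,0,0,-3,0,75,0,0,-5,0,91.5,0,0,-6,0,91.5,0,0,-6,0,91.5],
)

```text
clock: 19.4
eef_pos: [0.3909, 0.401, 0.2257]
eef_rot: [0.034, 0.999, 0.003, 0.002]
force: [0.1, 0.3, 0.1]
gripper_width: 0.994
grasp_force: 0.0
```

Run:
```python
from h import *
print(delta([.683,.113,.22],94),sense()['eef_pos'])
p,d=capture("side"); cv2.imwrite("pics/side1.png",p[:,:,::-1]); cm=camera_model("side"); P=cloud(cm,d); z=P[...,2];x=P[...,0]; y=P[...,1]
comps(P,(x>.3)&(x<.65)&(y>.3)&(y<.48)&(z>.07)&(z<.095),"lid")
comps(P,(x>.3)&(x<.65)&(y>-.25)&(y<.24)&(z>.1)&(z<.2),"leftover")
H=hsv(p).astype(int)
m=(x>.66)&(x<.71)&(y>.05)&(y<.2)&(z>.082)&(z<.095); comps(P,m,"handle",5)
p,d=capture("scene"); cm=camera_model("scene"); P=cloud(cm,d); z=P[...,2];x=P[...,0]; y=P[...,1]
m=(x>.66)&(x<.71)&(y>.05)&(y<.2)&(z>.082)&(z<.095); comps(P,m,"handle",5)
```

```text
(array([-12.45, -10.69,   0.23]), np.float64(86.1), np.float64(-1.32), np.float64(-0.71)) [0.3908836  0.40097456 0.22571583]
lid [278.3 291.4] 283 med [0.5582 0.3941 0.0842] mid [0.5582 0.3914 0.08  ]
lid [314.1 296.1] 291 med [0.4707 0.3981 0.0844] mid [0.4707 0.3953 0.0797]
lid [346.8 301.3] 298 med [0.3927 0.4049 0.0842] mid [0.3929 0.4018 0.0798]
handle [252.9 206.6] 50 med [0.6842 0.1158 0.0881] mid [0.684  0.1141 0.0867]
handle [366.6 226.7] 39 med [0.6846 0.1079 0.0843] mid [0.6832 0.1085 0.0848]
```

View pics/side1.png

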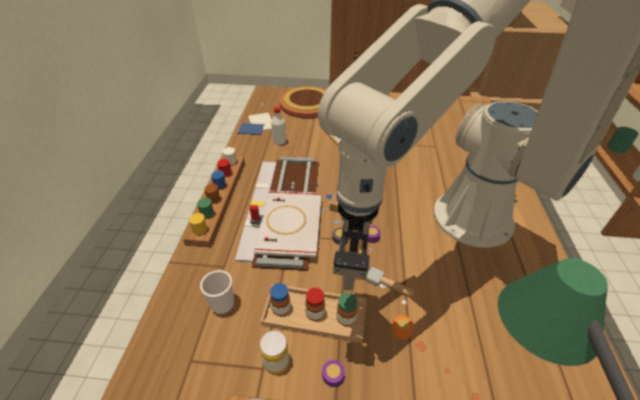

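Side view: the blue, red and green jars stand upright in the tray at (279,297), (315,303), (347,307). The panel at (288,225) is clear, and the handle is at (254,212).

play_rows(
  moves=[-12.4,-10.7,0,-1,70,-12.4,-10.7,0,-1,70,-12.4,-10.7,0,-1,70,-12.4,-10.7,0,-1,70,-12.4,-10.7,0,-1,70,-12.4,-10.7,0,-1,70,-12.4,-10.7,0,-1,70,-12.4,-10.7,0,-1,70,-12.4,-10.7,0,-1,70,-12.4,-10.7,0,-1,70,-12.4,-10.7,0,-1,70,-12.4,-10.7,0,-1,70],
)

```text
clock: 20.7
eef_pos: [0.6787, 0.1125, 0.2209]
eef_rot: [-0.019, 1.0, 0.0, -0.001]
force: [0.1, 0.2, -0.8]
gripper_width: 0.758
grasp_force: 0.0
```

Run:
```python
from h import *
print(sense()['eef_pos'])
p,d,cm,P=wrist("w3"); H=hsv(p).astype(int); h,s,v=H[...,0],H[...,1],H[...,2]; x,y,z=P[...,0],P[...,1],P[...,2]
m=(z>.034)&(z<.042)&(x>.45)&(x<.69)&(y>-.05)&(y<.27)
print("panel",cv2.minAreaRect(P[m][:,:2].astype(np.float32)*1000), m.sum())
comps(P,((h<8)|(h>172))&(s>150)&(z>.04)&(z<.055),"pin")
comps(P,(z>.08)&(z<.095)&(x>.65)&(x<.72)&(y<.2),"handle")
comps(P,(h>22)&(h<32)&(s>150)&(z<.025)&(x>.65)&(x<.74),"yellow")
print(delta([.684,.1115,.073],None))
```

```text
[0.67872902 0.11250231 0.22087937]
panel ((597.920654296875, 110.01393127441406), (184.94664001464844, 261.06201171875), 2.174226760864258) 45729
pin [231.8 131.6] 88 med [0.6259 0.0272 0.0474] mid [0.6257 0.0266 0.0455]
pin [404.6 142. ] 87 med [0.6294 0.195  0.0476] mid [0.6295 0.1956 0.0454]
pin [319.5 179. ] 35 med [0.6687 0.113  0.0498] mid [0.669  0.1134 0.0495]
handle [318.6 199.9] 561 med [0.6805 0.1131 0.0874] mid [0.6813 0.1131 0.086 ]
yellow [238.6 195.3] 722 med [0.6972 0.0239 0.0143] mid [0.7   0.024 0.008]
(array([-0.21, -0.05,  5.93]), np.float64(92.2), None, np.float64(-1.45))
```

View pics/w3.png

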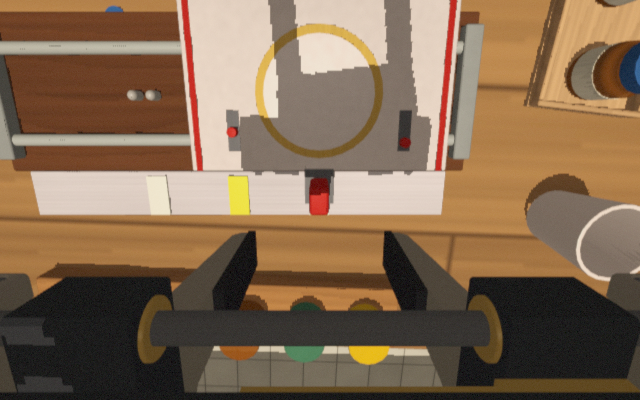

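Panel yaw is about 2.2°. Wrist view: handle at (319,198), yellow plate at (238,195), pins at (232,132) and (404,142). Next I grip the handle.

play_rows(
  moves=[-0.15,0,2,0,70,-0.15,0,4,0,70,-0.15,0,5.5,0,70,-0.15,0,5.9,0,70,-0.15,0,5.9,0,70,-0.15,0,5.9,0,10,-0.15,0,5.9,0,10,-0.15,0,5.9,0,10,-0.15,0,5.9,0,10,-0.15,0,5.9,0,10,-0.15,0,5.9,0,10,-0.15,0,5.9,0,10,-0.15,0,5.9,0,10],
)

```text
clock: 22.05
eef_pos: [0.6839, 0.1117, 0.0742]
eef_rot: [-0.018, 1.0, 0.0, 0.0]
force: [0.3, 3.7, 1.6]
gripper_width: 0.195
grasp_force: 30.0
```

Run:
```python
from h import *
s=sense(); print(s['eef_pos'],s['force'],s['gripper_width']*92, delta([.684,.1115,.073],92.2))
```

```text
[0.68386227 0.11168216 0.07420365] [0.26442139 3.72956749 1.62740424] 17.967213198245027 (array([-0.01, -0.01,  0.05]), np.float64(92.1), np.float64(-0.02), np.float64(-1.45))
```

play_rows(
  moves=[0,-0.3,0,0,10,0,-0.6,0,0,10,0,-0.9,0,0,10,0,-1.2,0,0,10,0,-1.5,0,0,10,0,-1.8,0,0,10,0,-2.1,0,0,10,0,-2.4,0,0,10,0,-2.7,0,0,10,0,-3,0,0,10,0,-3.2,0,0,10,0,-3.4,0,0,10,0,-3.5,0,0,10,0,-3.6,0,0,10,0,-3.6,0,0,10,0,-3.6,0,0,10,0,-3.6,0,0,10],
)

```text
clock: 23.75
eef_pos: [0.6872, 0.0217, 0.0741]
eef_rot: [-0.018, 1.0, 0.0, 0.0]
force: [1.3, 5.1, 3.5]
gripper_width: 0.194
grasp_force: 30.0
```

Run:
```python
from h import *
s=sense(); print(s['eef_pos'],s['force'],s['gripper_width']*92)
```

```text
[0.68724465 0.02169211 0.07414828] [1.3018164  5.1168223  3.47585113] 17.835557241799222
```

Release, rise, then turn to the straightedge.

play_rows(
  moves=[0,0.1,0,0,10,0,0.1,0,0,30,0,0.1,0,0,30,0,0.1,0,0,30,0,0.1,0,0,30,0,0.1,-2,0,30,0,0.1,-4,0,50,0,0.1,-6,0,60,0,0.1,-6,0,60,0,0.1,-6,0,60],
)

```text
clock: 24.75
eef_pos: [0.6876, 0.0238, 0.2256]
eef_rot: [-0.018, 1.0, 0.0, 0.001]
force: [0.4, 1.2, -1.3]
gripper_width: 0.64
grasp_force: 0.0
```

Run:
```python
from h import *
p,d,cm,P=wrist("w4"); H=hsv(p).astype(int); h,s,v=H[...,0],H[...,1],H[...,2]; x,y,z=P[...,0],P[...,1],P[...,2]
m=(z>.034)&(z<.042)&(x>.45)&(x<.69)&(y>-.15)&(y<.17)
print("panel",cv2.minAreaRect(P[m][:,:2].astype(np.float32)*1000), m.sum())
comps(P,((h<8)|(h>172))&(s>150)&(z>.04)&(z<.055),"pin")
comps(P,(z>.08)&(z<.095)&(x>.65)&(x<.72)&(y<.2),"handle")
comps(P,(h>22)&(h<32)&(s>150)&(z<.025)&(x>.65)&(x<.74),"yellow")
for n in ["scene","side"]:
    p,d=capture(n); P=cloud(camera_model(n),d); H=hsv(p).astype(int);s,v=H[...,1],H[...,2]; x,y,z=[P[...,i] for i in range(3)]
    m=((x>.36)&(x<.58)&(y>-.56)&(y<-.26)&(z>.006)&(z<.05))
    print(n,cv2.minAreaRect(P[m][:,:2].astype(np.float32)*1000))
    m=(z>.018)&(z<.032)&(s<90)&(x<.47)&(x>.36); comps(P,m&(y<-.08)&(y>-.25),"wt"); comps(P,m&(y>.08)&(y<.2),"wt")
print(delta([.467,-.417,.20],30.8),delta([.467,-.417,.20],30.8+180))
```

```text
panel ((602.2232666015625, 20.145645141601562), (176.36660766601562, 260.1930847167969), 2.093472480773926) 43452
pin [231.4 124.9] 84 med [ 0.6292 -0.0631  0.0475] mid [ 0.6288 -0.063   0.0461]
pin [402.9 135.2] 86 med [0.6328 0.1054 0.0474] mid [0.6331 0.106  0.0454]
pin [318.  171.9] 33 med [0.6721 0.0231 0.0496] mid [0.6725 0.0232 0.0491]
handle [317.5 192. ] 561 med [0.6838 0.0233 0.0873] mid [0.6845 0.0232 0.0856]
scene ((466.2940673828125, -418.77044677734375), (54.24021530151367, 241.048095703125), 31.232736587524414)
wt [245.1 241.3] 80 med [ 0.4265 -0.1647  0.0229] mid [ 0.4185 -0.1598  0.0228]
wt [311.5 199.6] 54 med [0.4291 0.1233 0.0226] mid [0.4212 0.1319 0.0233]
side ((470.52935791015625, -424.72540283203125), (269.1765441894531, 216.0202178955078), 89.82339477539062)
wt [344.8 175.4] 39 med [ 0.4184 -0.1375  0.025 ] mid [ 0.4189 -0.1444  0.0233]
wt [339.9 234.2] 98 med [0.4222 0.1466 0.0257] mid [0.4208 0.1376 0.0246]
(array([  9.38, -17.31,   0.91]), np.float64(92.1), np.float64(10.21), np.float64(-1.57)) (array([  9.38, -17.31,   0.91]), np.float64(92.1), np.float64(10.21), np.float64(-1.57))
```

play_rows(
  moves=[9.4,-17.3,0,10.2,60,9.4,-17.3,0,10.2,60,9.4,-17.3,0,10.2,60,9.4,-17.3,0,10.2,60,9.4,-17.3,0,10.2,60,9.4,-17.3,0,10.2,60,9.4,-17.3,0,10.2,60,9.4,-17.3,0,10.2,60,9.4,-17.3,0,10.2,60,9.4,-17.3,0,10.2,60,9.4,-17.3,0,10.2,60,9.4,-17.3,0,10.2,60,9.4,-17.3,0,10.2,60],
)

```text
clock: 26.2
eef_pos: [0.4678, -0.4156, 0.223]
eef_rot: [0.493, 0.87, 0.0, -0.001]
force: [0.1, 0.8, 0.3]
gripper_width: 0.651
grasp_force: 0.0
```

Run:
```python
from h import *
p,d,cm,P=wrist("w5"); H=hsv(p).astype(int); h,s,v=H[...,0],H[...,1],H[...,2]; x,y,z=P[...,0],P[...,1],P[...,2]
w=(x>.33)&(x<.6)&(y<-.25)&(y>-.58)
for nm,m in (("edge",w&(z>.006)&(z<.018)&(s<80)),("grip",w&(z>.034)&(z<.046))):
    m=cv2.morphologyEx(m.astype(np.uint8),cv2.MORPH_OPEN,np.ones((3,3)))
    k,l,st,c=cv2.connectedComponentsWithStats(m); i=1+st[1:,4].argmax()
    print(nm,c[i],st[i,4],cv2.minAreaRect(P[l==i][:,:2].astype(np.float32)*1000),np.median(P[l==i][:,2]))
```

```text
edge [313.54442265 166.47841928] 7136 ((460.8891296386719, -416.6837158203125), (41.907196044921875, 239.68589782714844), 31.075571060180664) 0.011691819202529041
grip [317.49389417 183.05698779] 737 ((463.96185302734375, -413.93359375), (15.975278854370117, 49.08885192871094), 31.0291805267334) 0.039384542012929125
```

View pics/w5.png

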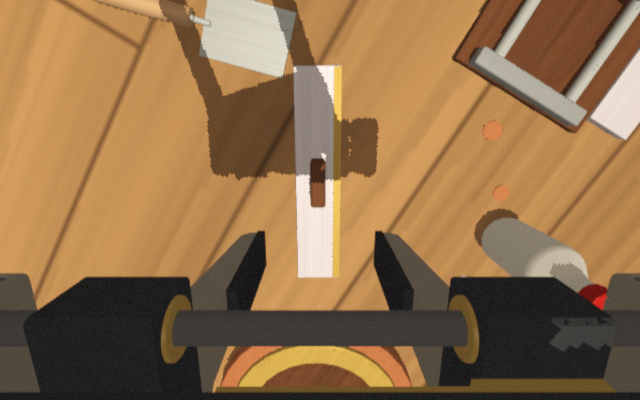

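Wrist view: grip at (318,183), brass edge on the right (rail-ward) side, yaw 31°.

Run:
```python
from h import *
print(delta([.464,-.414,.0325],31.0))
```

```text
(array([ 0.12, -0.11,  7.63]), np.float64(30.9), np.float64(-0.01), np.float64(-1.27))
```

play_rows(
  moves=[0.1,-0.1,2,0,50,0.1,-0.1,4,0,50,0.1,-0.1,6,0,50,0.1,-0.1,7,0,50,0.1,-0.1,7.4,0,50,0.1,-0.1,7.6,0,50,0.1,-0.1,7.6,0,50,0.1,-0.1,7.6,0,8,0.1,-0.1,7.6,0,8,0.1,-0.1,7.6,0,8,0.1,-0.1,7.6,0,8,0.1,-0.1,7.6,0,8,0.1,-0.1,7.6,0,8,0.1,-0.1,7,0,8,0.1,-0.1,5,0,8,0.1,-0.1,3,0,8,0.1,-0.1,2,0,8,0.1,-0.1,2,0,8],
)

```text
clock: 28.05
eef_pos: [0.4659, -0.4176, 0.1788]
eef_rot: [0.494, 0.87, -0.001, 0.003]
force: [0.2, 0.1, -3.6]
gripper_width: 0.167
grasp_force: 30.0
```

Run:
```python
from h import *
p,d,cm,P=wrist("w6")
# pin line
a=np.array([.6331,.1058]);b=np.array([.629,-.063]); mid=(a+b)/2; t=(a-b)/np.linalg.norm(a-b); n=np.array([t[1],-t[0]]); yaw=np.degrees(np.arctan2(n[1],n[0]))
tgt=mid-n*.070; print("yaw",yaw,"contact",mid-n*.030,"lay",tgt,sense()['eef_pos'])
print(delta([*tgt,.16],yaw), delta([*tgt,.0705],yaw)[0])
```

```text
yaw -1.3913893125391137 contact [0.60105885 0.02212846] lay [0.56107064 0.02309974] [ 0.46472082 -0.41652551  0.17588626]
(array([13.12, 12.33,  0.61]), np.float64(30.9), np.float64(5.37), np.float64(-1.27)) [13.13 12.32  4.19]
```

View pics/w6.png

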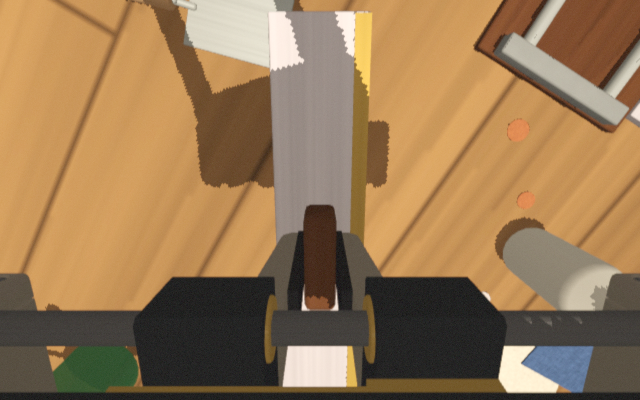

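Straightedge held, level and parallel to the fingers. Carrying it over the panel.

play_rows(
  moves=[13.1,12.3,-0.5,5.4,8,13.1,12.3,-0.5,5.4,8,13.1,12.3,-0.5,5.4,8,13.1,12.3,-0.5,5.4,8,13.1,12.3,-0.5,5.4,8,13.1,12.3,-0.5,5.4,8,13.1,12.3,-0.5,5.4,8,13.1,12.3,-0.5,5.4,8,13.1,12.3,-0.5,5.4,8,13.1,12.3,-0.5,5.4,8,13.1,12.3,-0.5,5.4,8,13.1,12.3,1,5.4,8,13.1,12.3,2,5.4,8,13.1,12.3,2.5,5.4,8,13.1,12.3,2.5,5.4,8,13.1,12.3,2.5,5.4,8],
)

```text
clock: 29.7
eef_pos: [0.5604, 0.0221, 0.1118]
eef_rot: [0.717, 0.697, -0.0, -0.0]
force: [0.1, -0.0, -3.2]
gripper_width: 0.173
grasp_force: 30.0
```

Run:
```python
from h import *
p,d,cm,P=wrist("w7"); H=hsv(p).astype(int); h,s,v=H[...,0],H[...,1],H[...,2]; x,y,z=P[...,0],P[...,1],P[...,2]
comps(P,((h<8)|(h>172))&(s>150)&(z>.04)&(z<.055),"pin")
comps(P,(h>18)&(h<35)&(s>90)&(z>.06)&(z<.12)&(x<.62),"brass")
print(sense()['eef_pos'],delta([.561,.023,.0705],-1.4))
```

```text
pin [432.   91.7] 236 med [0.6319 0.1062 0.0475] mid [0.6329 0.1061 0.045 ]
pin [491.8 210.8] 403 med [0.6731 0.0299 0.0485] mid [0.6822 0.0245 0.0479]
brass [360.3 115.2] 3255 med [0.5822 0.0951 0.0895] mid [0.5823 0.0857 0.0896]
brass [350.6 368.5] 303 med [ 0.5764 -0.0627  0.089 ] mid [ 0.5772 -0.0602  0.0889]
[0.56092091 0.02226815 0.11246391] (array([0.03, 0.  , 1.68]), np.float64(-1.6), np.float64(-0.03), np.float64(0.06))
```

View pics/w7.png

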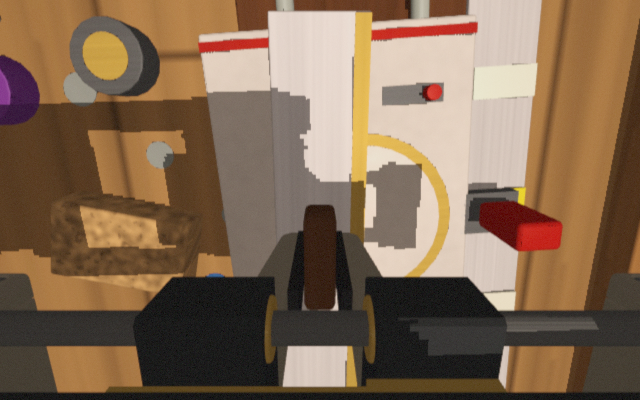

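play_rows(
  moves=[0,0,0.5,0,8,0,0,1,0,8,0,0,1.3,0,8,0,0,1.4,0,8,0,0,1.5,0,8,0,0,1.55,0,8,0,0,1.6,0,8,0,0,1.6,0,8,0,0,1.6,0,8],
)

```text
clock: 30.65
eef_pos: [0.5603, 0.0229, 0.0726]
eef_rot: [0.717, 0.698, 0.0, 0.0]
force: [-3.9, -0.2, 6.9]
gripper_width: 0.169
grasp_force: 30.0
```

Run:
```python
from h import *
s=sense();print(s['eef_pos'],s['force'])
```

```text
[0.56030911 0.02293494 0.07261323] [-3.86723289 -0.1684473   6.9002753 ]
```

play_rows(
  moves=[0,0.2,0,0,8,0,0.4,0,0,8,0,0.6,0,0,8,0,0.8,0,0,8,0,1,0,0,8,0,1.2,0,0,8,0,1.4,0,0,8,0,1.4,0,0,8,0,1.4,0,0,26,0,1.4,0,0,26,0,1.4,0,0,26,0,1.4,0,0,26],
)

```text
clock: 31.85
eef_pos: [0.5954, 0.0219, 0.0717]
eef_rot: [0.717, 0.698, 0.0, 0.0]
force: [0.8, -0.9, -0.0]
gripper_width: 0.282
grasp_force: 0.0
```

Run:
```python
from h import *
s=sense();print(s['eef_pos'],s['force'],s['gripper_width']*92)
```

```text
[0.59544912 0.02191184 0.07167576] [ 0.8265174  -0.85127739 -0.01593164] 25.982910598712245
```

play_rows(
  moves=[0,0.1,0,0,26,0,0.2,0,0,26,0,0.25,0,0,26,0,0.3,0,0,26,0,0.33,0,0,26,0,0.36,0,0,26,0,0.39,0,0,26,0,0.42,0,0,26,0,0.42,0,0,26],
)

```text
clock: 32.75
eef_pos: [0.6061, 0.0216, 0.0715]
eef_rot: [0.717, 0.698, 0.0, 0.0]
force: [-1.1, 0.2, -0.5]
gripper_width: 0.282
grasp_force: 0.5
```

Run:
```python
from h import *
s=sense();print(s['eef_pos'],s['force'],s['gripper_width']*92)
```

```text
[0.60606717 0.02163601 0.07154371] [-1.13924256  0.20976985 -0.54697344] 25.927511420487566
```

Only friction so far, about 1 N. Pushing on gently.

play_rows(
  moves=[0,0.02,0,0,26,0,0.04,0,0,26,0,0.06,0,0,26,0,0.08,0,0,26,0,0.1,0,0,26,0,0.12,0,0,26,0,0.12,0,0,26],
)

```text
clock: 33.45
eef_pos: [0.6077, 0.0215, 0.0715]
eef_rot: [0.717, 0.698, -0.001, -0.001]
force: [-6.0, 0.0, 3.4]
gripper_width: 0.284
grasp_force: 3.3
```

Run:
```python
from h import *
s=sense();print(s['eef_pos'],s['force'],s['gripper_width']*92)
```

```text
[0.60768186 0.02148727 0.07153034] [-5.98770047  0.0336636   3.41037689] 26.168519513644185
```

play_rows(
  moves=[0,0.04,0,0,26,0,0.08,0,0,26,0,0.08,0,0,26,0,0.08,0,0,26,0,0.08,0,0,26],
)

```text
clock: 33.95
eef_pos: [0.6079, 0.0215, 0.0715]
eef_rot: [0.717, 0.698, -0.002, -0.002]
force: [-12.2, -0.1, 10.5]
gripper_width: 0.284
grasp_force: 6.5
```

Run:
```python
from h import *
s=sense();print(s['eef_pos'],s['force'],s['torque'])
```

```text
[0.60785284 0.02146628 0.07147036] [-12.19723532  -0.12168142  10.46087352] [0.01186007 2.29917078 0.04552271]
```

play_rows(
  moves=[0,0,0,0,26,0,-0.2,0,0,26,0,-0.2,0,0,32,0,-0.2,0,0,32,0,-0.2,-1,0,32,0,-0.2,-3,0,32,0,-0.2,-5,0,60,0,-0.2,-6,0,80,0,-0.2,-6,0,80,0,-0.2,-6,0,80],
)

```text
clock: 34.95
eef_pos: [0.6062, 0.0216, 0.2218]
eef_rot: [0.717, 0.698, 0.001, 0.001]
force: [-0.4, 1.1, -0.9]
gripper_width: 0.672
grasp_force: 0.0
```

Run:
```python
from h import *
p,d,cm,P=wrist("w8"); H=hsv(p).astype(int); h,s,v=H[...,0],H[...,1],H[...,2]; x,y,z=P[...,0],P[...,1],P[...,2]
comps(P,((h<8)|(h>172))&(s>150)&(z>.04)&(z<.055),"pin")
m=(z>.046)&(z<.056)&(x>.5)&(x<.65)&(y>-.15)&(y<.19)&~(((h<8)|(h>172))&(s>150)); print("edge",cv2.minAreaRect(P[m][:,:2].astype(np.float32)*1000))
m=(z>.07)&(z<.085)&(x>.5)&(x<.65); print("grip",cv2.minAreaRect(P[m][:,:2].astype(np.float32)*1000))
w=(z>.018)&(z<.032)&(x<.47)&(x>.34)&(y>.05)&(y<.21);comps(P,w,"wt",60)
print(sense()['eef_pos'],delta([.421,.135,.18],-1.4))
```

```text
pin [346.6 100.3] 74 med [0.6336 0.1064 0.0477] mid [0.6337 0.1061 0.0465]
pin [392.2 179.7] 91 med [0.6741 0.0318 0.049 ] mid [0.6828 0.0255 0.0484]
pin [344.1 263.1] 65 med [ 0.6295 -0.0618  0.0473] mid [ 0.6301 -0.0628  0.0456]
pin [531.9 273. ] 117 med [ 0.8345 -0.0793  0.0456] mid [ 0.8345 -0.0808  0.0471]
edge ((606.0932006835938, 22.941696166992188), (239.08558654785156, 59.331336975097656), 88.7313003540039)
grip ((601.1241455078125, 23.59955406188965), (48.942726135253906, 15.068440437316895), 88.58503723144531)
wt [130.4  74.7] 2202 med [0.4212 0.1372 0.0259] mid [0.4203 0.1368 0.0239]
wt [59.4 95.7] 445 med [0.345  0.1192 0.0248] mid [0.3447 0.1194 0.0227]
[0.6053854 0.0215979 0.22061  ] (array([ 4.34, -7.49,  1.63]), np.float64(-1.5), np.float64(-0.02), np.float64(0.06))
```

View pics/w8.png

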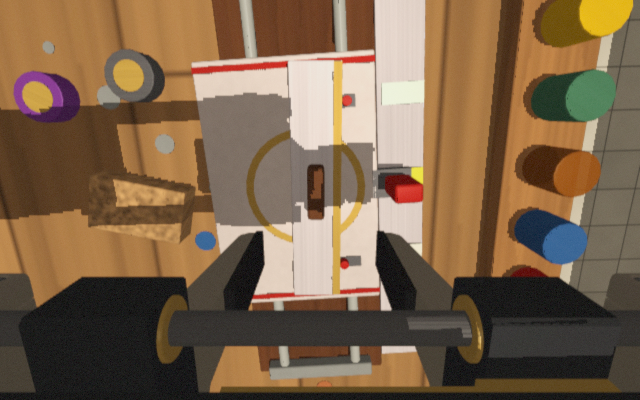

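Wrist view: the brass edge at (338,178) touches both pins, (347,101) and (344,264). The weight at (133,75) sits next to the purple look-alike at (45,97), so I'll grip it across y.

Run:
```python
from h import *
print(delta([.4205,.137,.18],95),delta([.4205,.137,.0205])[0])
```

```text
(array([ 4.42, -7.52,  1.63]), np.float64(-1.5), np.float64(13.91), np.float64(0.06)) [ 4.42 -7.51  8.01]
```

play_rows(
  moves=[4.4,-7.5,0,13.9,75,4.4,-7.5,0,13.9,75,4.4,-7.5,0,13.9,75,4.4,-7.5,0,13.9,75,4.4,-7.5,0,13.9,75,4.4,-7.5,0,13.9,75,4.4,-7.5,0,13.9,75,4.4,-7.5,0,13.9,75,4.4,-7.5,0,13.9,75,4.4,-7.5,0,13.9,75,4.4,-7.5,2,13.9,75,4.4,-7.5,3,13.9,75,4.4,-7.5,3,13.9,75],
)

```text
clock: 36.3
eef_pos: [0.4178, 0.1355, 0.1424]
eef_rot: [0.999, 0.044, -0.004, 0.001]
force: [-0.3, 0.6, 0.6]
gripper_width: 0.815
grasp_force: 0.0
```

Run:
```python
from h import *
p,d,cm,P=wrist("w9"); x,y,z=P[...,0],P[...,1],P[...,2]
w=(z>.018)&(z<.032)&(x<.47)&(x>.33)&(y>.05)&(y<.21);comps(P,w,"wt",60)
print(sense()['eef_pos'],delta([.4205,.137,.0205],95))
```

```text
wt [319.9 195.8] 2650 med [0.4209 0.1367 0.0259] mid [0.4203 0.1367 0.0252]
wt [330.9 283.7] 961 med [0.3392 0.1195 0.0257] mid [0.3398 0.1193 0.0231]
[0.4193021  0.13600489 0.14445991] (array([ 0.08, -0.04,  4.96]), np.float64(-84.9), np.float64(0.01), np.float64(1.79))
```

play_rows(
  moves=[0,0,2,0,75,0,0,4,0,75,0,0,4.6,0,75,0,0,4.95,0,75,0,0,4.95,0,75,0,0,4.95,0,40,0,0,4.95,0,40,0,0,4.95,0,40,0,0,4.95,0,40,0,0,4.95,0,40,0,0,4.95,0,40,0,0,4,0,40,0,0,2,0,40,0,0,0,0,40,0,0,-1,0,40,0,0,-1,0,40],
)

```text
clock: 37.95
eef_pos: [0.4234, 0.1373, 0.1752]
eef_rot: [0.999, 0.044, 0.003, -0.001]
force: [0.5, -0.0, -3.7]
gripper_width: 0.531
grasp_force: 30.0
```

Run:
```python
from h import *
c=np.array([.601,.0225]); t=np.array([np.sin(np.radians(1.4)),np.cos(np.radians(1.4))])
print(c+t*.08,c-t*.08,sense()['eef_pos'],delta([*(c+t*.08),.071],-1.4))
```

```text
[0.60295457 0.10247612] [ 0.59904543 -0.05747612] [0.42335395 0.13732622 0.17517073] (array([7.  , 2.03, 4.21]), np.float64(-84.9), np.float64(-13.92), np.float64(1.79))
```

play_rows(
  moves=[7,2,0,-13.9,40,7,2,0,-13.9,40,7,2,0,-13.9,40,7,2,0,-13.9,40,7,2,0,-13.9,40,7,2,0,-13.9,40,7,2,0,-13.9,40,7,2,0,-13.9,40,7,2,0,-13.9,40,7,2,0,-13.9,40,7,2,0,-13.9,40,7,2,1.5,-13.9,40,7,2,3,-13.9,40,7,2,3.4,-13.9,40,7,2,3.4,-13.9,40,7,2,3.4,-13.9,40],
)

```text
clock: 39.55
eef_pos: [0.6006, 0.1024, 0.0873]
eef_rot: [0.717, 0.697, 0.0, 0.0]
force: [-0.1, 0.0, -2.9]
gripper_width: 0.531
grasp_force: 30.0
```

Run:
```python
from h import *
print(sense()['eef_pos'],delta([.603,.1025,.071],-1.4))
```

```text
[0.60059977 0.10236933 0.08733166] (array([0.01, 0.1 , 0.65]), np.float64(-1.6), np.float64(-0.03), np.float64(0.19))
```

play_rows(
  moves=[0,0.1,0,0,40,0,0.1,0.2,0,40,0,0.1,0.35,0,40,0,0.1,0.45,0,40,0,0.1,0.53,0,40,0,0.1,0.59,0,40,0,0.1,0.62,0,40,0,0.1,0.62,0,40],
)

```text
clock: 40.35
eef_pos: [0.6024, 0.1022, 0.0737]
eef_rot: [0.717, 0.698, -0.0, -0.0]
force: [-10.6, -2.2, 25.0]
gripper_width: 0.535
grasp_force: 30.0
```

Run:
```python
from h import *
s=sense();print(s['eef_pos'],s['force'])
```

```text
[0.6023981  0.10220727 0.07367639] [-10.60159118  -2.24950185  25.04182235]
```

play_rows(
  moves=[0,0,-0.05,0,40,0,0,-0.09,0,40,0,0,-0.09,0,40,0,0,-0.09,0,40],
)

```text
clock: 40.75
eef_pos: [0.6025, 0.1022, 0.0738]
eef_rot: [0.717, 0.698, -0.0, -0.0]
force: [-4.4, -0.4, 7.5]
gripper_width: 0.532
grasp_force: 30.0
```

Run:
```python
from h import *
s=sense();print(s['eef_pos'],s['force'])
```

```text
[0.60250631 0.10221045 0.07382926] [-4.36754631 -0.38331639  7.47452065]
```

Light contact. Release, rise and check.

play_rows(
  moves=[0,0,0,0,56,0,0,0,0,62,0,0,0,0,70,0,0,0,0,70,0,0,0,0,70,0,0,-1,0,70,0,0,-2.5,0,70,0,0,-4.5,0,80,0,0,-6,0,80,0,0,-6,0,80,0,0,-6,0,80],
)

```text
clock: 41.85
eef_pos: [0.6028, 0.1023, 0.2241]
eef_rot: [0.717, 0.698, 0.001, 0.001]
force: [0.7, 0.5, -0.1]
gripper_width: 0.866
grasp_force: 0.0
```

```bash
cat > chk.py <<'E'
from h import *
import sys
p,d,cm,P=wrist(sys.argv[1]); H=hsv(p).astype(int); h,s,v=H[...,0],H[...,1],H[...,2]; x,y,z=P[...,0],P[...,1],P[...,2]
red=((h<8)|(h>172))&(s>150)
comps(P,red&(z>.044)&(z<.055)&(x<.66),"pin",10)
m=(z>.046)&(z<.056)&(x>.5)&(x<.65)&(y>-.15)&(y<.19)&~red; print("edge",cv2.minAreaRect(P[m][:,:2].astype(np.float32)*1000))
comps(P,(h>18)&(h<35)&(s>90)&(z>.045)&(z<.056)&(x<.65)&(x>.55),"brass")
comps(P,(z>.07)&(z<.095)&(x>.5)&(x<.65),"grip/weights")
E
python3 chk.py w10
python3 - <<'E'
from h import *
for n in ["scene","side"]:
    p,d=capture(n); P=cloud(camera_model(n),d); H=hsv(p).astype(int);s=H[...,1]; x,y,z=[P[...,i] for i in range(3)]
    comps(P,(z>.018)&(z<.032)&(s<90)&(x<.5)&(x>.3)&(y<-.05)&(y>-.28),"wt "+n)
print(sense()['eef_pos'],delta([.419,-.152,.22],-1.4))
E
```

```text
pin [349.8 182. ] 72 med [0.6332 0.1075 0.0476] mid [0.6332 0.1074 0.0467]
edge ((603.521728515625, 23.21307373046875), (239.78030395507812, 59.48509216308594), 87.35343933105469)
brass [342.  165.8] 165 med [0.6251 0.1246 0.05  ] mid [0.6251 0.1223 0.0502]
brass [340.7 257.8] 728 med [0.6227 0.0255 0.05  ] mid [0.6224 0.0233 0.0501]
brass [339.5 350. ] 53 med [ 0.6206 -0.0904  0.0498] mid [ 0.6201 -0.0901  0.0498]
grip/weights [318.7 193.4] 2124 med [0.6013 0.103  0.0758] mid [0.6012 0.1028 0.0755]
grip/weights [321.3 269.5] 760 med [0.6018 0.0262 0.0773] mid [0.6018 0.0244 0.0755]
wt scene [245.2 241.5] 80 med [ 0.4267 -0.1642  0.0231] mid [ 0.4198 -0.1596  0.0224]
wt side [345.2 175.5] 43 med [ 0.4181 -0.1351  0.0247] mid [ 0.4176 -0.1428  0.0241]
[0.60147803 0.10201246 0.22159061] (array([-10.35,  -7.02,   0.09]), np.float64(-1.5), np.float64(-0.02), np.float64(0.19))
```

play_rows(
  moves=[-10.3,-7,0,0,80,-10.3,-7,0,0,80,-10.3,-7,0,0,80,-10.3,-7,0,0,80,-10.3,-7,0,0,80,-10.3,-7,0,0,80,-10.3,-7,0,0,80,-10.3,-7,0,0,80,-10.3,-7,2,0,80,-10.3,-7,3,0,80,-10.3,-7,3,0,80,-10.3,-7,3,0,80],
)

```text
clock: 43.2
eef_pos: [0.4212, -0.1496, 0.1482]
eef_rot: [0.716, 0.698, -0.0, -0.001]
force: [-0.0, -0.1, 0.1]
gripper_width: 0.875
grasp_force: 0.0
```

Run:
```python
from h import *
p,d,cm,P=wrist("w11"); x,y,z=P[...,0],P[...,1],P[...,2]; H=hsv(p)
comps(P,(z>.018)&(z<.032)&(x<.5)&(x>.3)&(y<-.05)&(y>-.28),"wt",60)
print(sense()['eef_pos'],delta([.419,-.152,.0205],-1.4))
```

```text
wt [410.6 120.1] 132 med [ 0.4944 -0.0837  0.0301] mid [ 0.4945 -0.0818  0.0293]
wt [315.2 205. ] 2493 med [ 0.4163 -0.1526  0.0258] mid [ 0.4163 -0.1532  0.025 ]
[ 0.42183248 -0.14997275  0.14905399] (array([-0.08, -0.11,  5.14]), np.float64(-1.5), np.float64(-0.01), np.float64(-0.32))
```

View pics/w11.png

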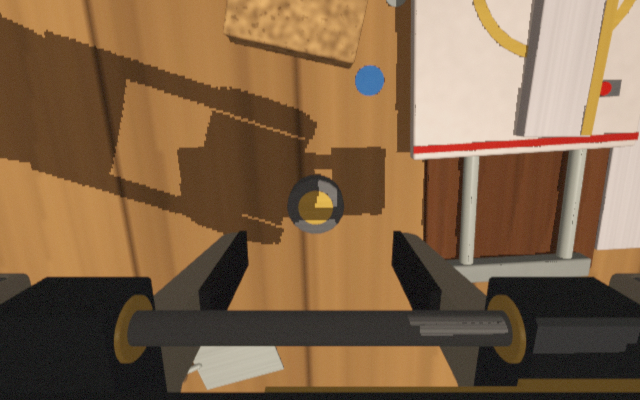

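Wrist view: the weight is at (316,205), clear of the panel and sander.

play_rows(
  moves=[-0.1,-0.2,0,0,72,-0.1,-0.2,2,0,72,-0.1,-0.2,4,0,72,-0.1,-0.2,4.8,0,72,-0.1,-0.2,5.1,0,72,-0.1,-0.2,5.1,0,72,-0.1,-0.2,5.1,0,40,-0.1,-0.2,5.1,0,40,-0.1,-0.2,5.1,0,40,-0.1,-0.2,5.1,0,40,-0.1,-0.2,5.1,0,40,-0.1,-0.2,5.1,0,40,-0.1,-0.2,4,0,40,-0.1,-0.2,2,0,40,-0.1,-0.2,0,0,40,-0.1,-0.2,-1,0,40,-0.1,-0.2,-1,0,40],
)

```text
clock: 44.95
eef_pos: [0.4176, -0.1536, 0.177]
eef_rot: [0.717, 0.698, 0.002, 0.003]
force: [0.2, -1.1, -4.2]
gripper_width: 0.537
grasp_force: 30.0
```

Run:
```python
from h import *
print(sense()['eef_pos'],delta([.5990,-.0575,.071],-1.4))
```

```text
[ 0.41755385 -0.15361092  0.17697005] (array([4.05, 7.12, 4.28]), np.float64(-1.5), np.float64(-0.02), np.float64(-0.33))
```

play_rows(
  moves=[4.05,7.1,0,0,40,4.05,7.1,0,0,40,4.05,7.1,0,0,40,4.05,7.1,0,0,40,4.05,7.1,0,0,40,4.05,7.1,0,0,40,4.05,7.1,0,0,40,4.05,7.1,1.5,0,40,4.05,7.1,3,0,40,4.05,7.1,3.4,0,40,4.05,7.1,3.4,0,40,4.05,7.1,3.4,0,40],
)

```text
clock: 46.15
eef_pos: [0.5961, -0.057, 0.0896]
eef_rot: [0.717, 0.697, 0.0, 0.0]
force: [-0.2, 0.5, -4.5]
gripper_width: 0.535
grasp_force: 30.0
```

```bash
python3 chk.py w12
python3 - <<'E'
from h import *
print(sense()['eef_pos'],delta([.599,-.0575,.0735],-1.4))
E
```

```text
edge ((600.900390625, -11.664619445800781), (170.16900634765625, 50.30005645751953), 88.73812866210938)
brass [364.7 105.9] 3049 med [0.6224 0.0211 0.0502] mid [0.6226 0.0097 0.0502]
brass [363.6 289.5] 26 med [ 0.6228 -0.095   0.0501] mid [ 0.6223 -0.0946  0.0503]
grip/weights [328.4  96.6] 3504 med [0.6015 0.0239 0.0775] mid [0.6016 0.0225 0.077 ]
grip/weights [319.4 258.3] 8980 med [ 0.5951 -0.0515  0.0931] mid [ 0.5953 -0.0561  0.0841]
[ 0.59667571 -0.05685433  0.09012755] (array([-0.02,  0.09,  0.67]), np.float64(-1.6), np.float64(-0.03), np.float64(-0.07))
```

play_rows(
  moves=[0,0.12,0,0,40,0,0.12,0.2,0,40,0,0.12,0.35,0,40,0,0.12,0.45,0,40,0,0.12,0.53,0,40,0,0.12,0.58,0,40,0,0.12,0.6,0,40,0,0.12,0.6,0,40],
)

```text
clock: 47.0
eef_pos: [0.5987, -0.0565, 0.0733]
eef_rot: [0.717, 0.698, -0.0, -0.0]
force: [-0.4, 0.5, -4.5]
gripper_width: 0.54
grasp_force: 30.0
```

Run:
```python
from h import *
s=sense();print(s['eef_pos'],s['force'])
```

```text
[ 0.59871308 -0.05649114  0.07327085] [-0.41144787  0.47507243 -4.5363598 ]
```

Still full weight on the gripper, so lower a little more.

play_rows(
  moves=[0,0,0.03,0,40,0,0,0.06,0,40,0,0,0.08,0,40,0,0,0.08,0,40],
)

```text
clock: 47.4
eef_pos: [0.5988, -0.0565, 0.0721]
eef_rot: [0.717, 0.698, 0.0, 0.0]
force: [-2.8, 1.8, 5.6]
gripper_width: 0.535
grasp_force: 30.0
```

Run:
```python
from h import *
s=sense();print(s['eef_pos'],s['force'])
```

```text
[ 0.59883353 -0.05652003  0.07208081] [-2.83698157  1.79600231  5.63440294]
```

play_rows(
  moves=[0,0,0,0,56,0,0,0,0,62,0,0,0,0,70,0,0,0,0,70,0,0,0,0,70,0,0,-1,0,70,0,0,-2.5,0,70,0,0,-4.5,0,80,0,0,-6,0,80,2,0,-8,0,80,2,-2,-8,0,80,2,-3,-8,0,80,2,-4,-8,0,80,2,-4,-8,0,80],
)

```text
clock: 48.8
eef_pos: [0.4975, -0.0036, 0.2716]
eef_rot: [0.716, 0.698, -0.0, -0.0]
force: [-0.4, 0.4, 0.2]
gripper_width: 0.872
grasp_force: 0.0
```

```bash
python3 chk.py w13
python3 - <<'E'
from h import *
s=sense();print(s['eef_pos'],s['force'],s['clock'])
p,d=capture("side"); cv2.imwrite("pics/side2.png",p[:,:,::-1])
E
```

```text
pin [447.5  73.9] 11 med [0.6358 0.1068 0.048 ] mid [0.636  0.1068 0.0478]
pin [434.1 224.3] 11 med [ 0.6321 -0.0624  0.0479] mid [ 0.6322 -0.0625  0.0476]
edge ((604.824951171875, 23.355575561523438), (239.036865234375, 61.38752365112305), 88.27223205566406)
brass [439.6  47.9] 125 med [0.6254 0.1324 0.0502] mid [0.6249 0.1318 0.0503]
brass [430.8 153.8] 795 med [0.6226 0.0231 0.05  ] mid [0.6227 0.0189 0.05  ]
grip/weights [421.5  76.9] 2085 med [0.6002 0.102  0.0758] mid [0.6004 0.1018 0.0755]
grip/weights [417.9 155.8] 761 med [0.5999 0.024  0.0773] mid [0.601  0.0234 0.0752]
grip/weights [412.4 222.3] 1057 med [ 0.599  -0.05    0.0756] mid [ 0.5969 -0.0511  0.0745]
[ 0.49944673 -0.00374777  0.27178337] [ 0.90446483  0.2421575  -0.47416116] 48.85
```

View pics/w13.png

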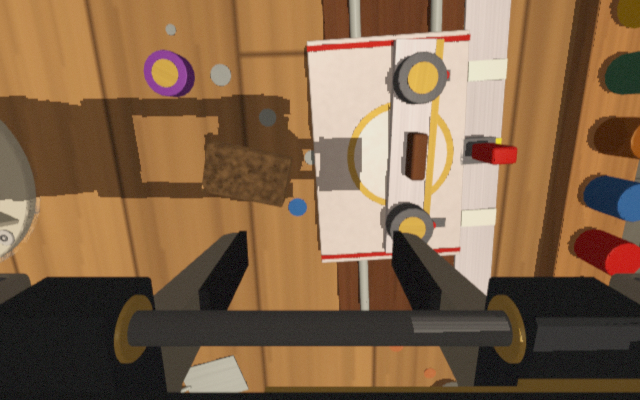

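View pics/side2.png

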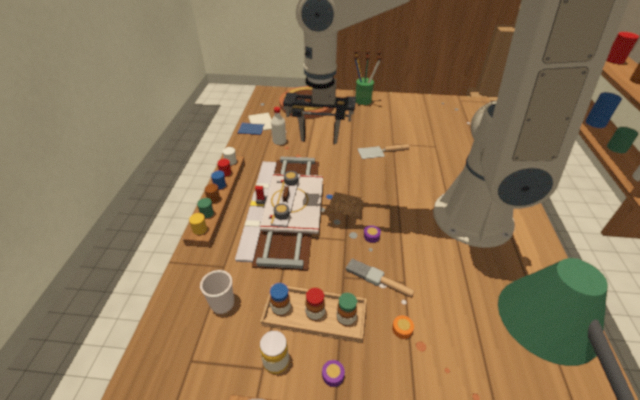

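Wrist view: weights at (423,77) and (411,226), one each side of the grip at (416,155), with the brass edge against the pins. Side view: three jars upright in the tray, carriage at the middle station. One last gentle push on the grip will confirm contact with both pins.

Run:
```python
from h import *
print(delta([.601,.0225,.15],-1.4),delta([.601,.0225,.0715])[0])
```

```text
(array([1.16, 3.98, 4.88]), np.float64(-1.5), np.float64(-0.02), np.float64(0.02)) [1.16 3.98 8.02]
```

play_rows(
  moves=[1.1,4,0,0,32,1.1,4,0,0,32,1.1,4,0,0,32,1.1,4,0,0,32,1.1,4,2,0,32,1.1,4,4,0,32,1.1,4,4.8,0,32,1.1,4,4.8,0,32,1.1,4,4.8,0,32],
)

```text
clock: 49.8
eef_pos: [0.6008, 0.0207, 0.152]
eef_rot: [0.717, 0.697, -0.0, 0.0]
force: [-0.1, -0.4, -0.0]
gripper_width: 0.348
grasp_force: 0.0
```

Run:
```python
from h import *
s=sense(); print(s['eef_pos'],s['gripper_width']*92,delta([.601,.0225,.0725],-1.4))
```

```text
[0.60076137 0.02067723 0.15200294] 32.0116533248337 (array([0.07, 0.01, 3.18]), np.float64(-1.6), np.float64(-0.03), np.float64(0.06))
```

play_rows(
  moves=[0.1,0,1.5,0,32,0.1,0,2.6,0,32,0.1,0,3.1,0,32,0.1,0,3.1,0,32,0.1,0.15,3.1,0,32,0.1,0.22,3.1,0,32,0.1,0.26,3.1,0,32,0.1,0.3,3.1,0,32,0.1,0.33,3.1,0,32,0.1,0.36,3.1,0,32,0.1,0.36,3.1,0,32],
)

```text
clock: 50.9
eef_pos: [0.6099, 0.0232, 0.0739]
eef_rot: [0.717, 0.698, 0.0, 0.0]
force: [-0.2, 0.5, -0.3]
gripper_width: 0.346
grasp_force: 0.0
```

Run:
```python
from h import *
s=sense();print(s['eef_pos'],s['force'],s['torque'])
```

```text
[0.60991883 0.0232265  0.07385438] [-0.1776944   0.53666115 -0.34238675] [-0.0101486  -0.0818838  -0.01219528]
```

play_rows(
  moves=[0,0.03,0,0,32,0,0.06,0,0,32,0,0.09,0,0,32,0,0.12,0,0,32,0,0.12,0,0,32],
)

```text
clock: 51.4
eef_pos: [0.6107, 0.0232, 0.0735]
eef_rot: [0.717, 0.698, -0.002, -0.002]
force: [-7.6, 1.2, 5.8]
gripper_width: 0.35
grasp_force: 3.9
```

Run:
```python
from h import *
s=sense();print(s['eef_pos'],s['force'],s['torque'])
```

```text
[0.61074    0.02316379 0.07351168] [-7.55288775  1.2483106   5.78446641] [0.04655032 1.40172415 0.02109122]
```

play_rows(
  moves=[0,0.05,0,0,32,0,0.1,0,0,32,0,0.1,0,0,32,0,0.1,0,0,32],
)

```text
clock: 51.8
eef_pos: [0.6108, 0.0231, 0.0733]
eef_rot: [0.717, 0.698, -0.003, -0.003]
force: [-15.7, 0.1, 12.5]
gripper_width: 0.347
grasp_force: 7.9
```

Run:
```python
from h import *
s=sense();print(s['eef_pos'],s['force'])
```

```text
[0.61083264 0.02312097 0.07333744] [-15.71052525   0.10550877  12.48098695]
```

play_rows(
  moves=[0,0,0,0,32,0,-0.2,0,0,32,0,-0.4,0,0,32,0,-0.4,0,0,32,0,-0.4,-1,0,32,0,-0.4,-3,0,32,0,-0.4,-5,0,32,0,-0.4,-7,0,50,0,-0.4,-8,0,60,0,-0.4,-8,0,60],
)

```text
clock: 52.8
eef_pos: [0.608, 0.0234, 0.2787]
eef_rot: [0.717, 0.697, 0.003, 0.003]
force: [0.3, -0.0, 0.1]
gripper_width: 0.585
grasp_force: 0.0
```

```bash
python3 chk.py w14
python3 - <<'E'
from h import *
p,d,cm,P=wrist("w15"); x,y,z=P[...,0],P[...,1],P[...,2]; H=hsv(p).astype(int); h,s=H[...,0],H[...,1]
comps(P,(z>.08)&(z<.095)&(x>.65)&(x<.72)&(y<.2),"handle")
b=(h>18)&(h<35)&(s>90)&(z>.045)&(z<.056)&(x<.65)&(x>.6)
q=[(yy,np.nanpercentile(x[b&(abs(y-yy)<.004)],95)) for yy in np.arange(-.095,.14,.01) if (b&(abs(y-yy)<.004)).sum()>8]
q=np.array(q); f=np.polyfit(q[:,0],q[:,1],1); print("slope deg",np.degrees(f[0]),"x at pins",np.polyval(f,[.106,-.063]))
E
```

```text
pin [339.3 103.9] 52 med [0.6329 0.1064 0.0475] mid [0.6335 0.1068 0.0478]
pin [338.  245.1] 43 med [ 0.6296 -0.0623  0.0475] mid [ 0.6296 -0.0625  0.0471]
edge ((605.5880737304688, 22.941925048828125), (239.21710205078125, 58.771060943603516), 88.32373046875)
brass [331.8  85. ] 212 med [0.6254 0.1265 0.0502] mid [0.6249 0.1247 0.05  ]
brass [331.4 180. ] 719 med [0.6229 0.017  0.0501] mid [0.6225 0.0199 0.0501]
brass [331.1 264.6] 73 med [ 0.6204 -0.0881  0.0501] mid [ 0.6198 -0.0843  0.0502]
grip/weights [310.3 108.1] 1835 med [0.6014 0.1023 0.0759] mid [0.6014 0.1021 0.0758]
grip/weights [313.  182.1] 661 med [0.6016 0.0244 0.0773] mid [0.6016 0.0238 0.0765]
grip/weights [311.9 249.7] 1359 med [ 0.5976 -0.0556  0.0757] mid [ 0.5977 -0.0562  0.0749]
handle [393.6 181.9] 435 med [0.6848 0.0248 0.0873] mid [0.6853 0.0243 0.0848]
slope deg 1.3011329243559393 x at pins [0.6277896  0.62395177]
```

```bash
python3 -c "
from plant import *
print(finish_job())"
```

```text
the job is handed in; nothing more can be done
None
```

The job is handed in at about 53 s: all three jars are upright in the tray, the carriage is in the middle detent, and the brass edge measures within 1 mm of both pins with a weight on each side of the grip.

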